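# Fit the collar and splined drive gear on the bobbin winder

## Robot

A 6-joint arm with a two-finger parallel gripper is mounted at the origin on a cart in front of the work surface, level with it; the furniture and walls round the work are solid. World frame = base frame: x ahead of the robot, y to its left, z up, the work surface at z = 0. Lengths are in m, angles in rad, forces in N, time in s.
With the tool pointing down it reaches from about 0.325 to 0.875 m from the base axis. Payload 4.4 kg.
Tool frame: the origin (TCP) lies midway between the tips of the shut fingers; the grasp point (between the pads) lies 19 mm behind it; z points along the fingers, y is the direction in which the jaws open and shut (so a half turn about z gives the same grasp; the last joint's range is limited). The gripper opens to 85 mm and grips with 20 to 120 N. Pads are 22 mm wide; open, the fingers measure 114 mm over their backs; the gripper's body (76 mm by 85 mm) begins 54 mm behind the grasp point. The pads swing forward as they close: fully open they stand 13 mm farther back than shut.
Start: joints at [-1.448, 0.207, 1.542, -0, 1.393, -0.15], TCP at [0.155, -0.554, 0.231] pointing down, gripper open.
Joint ranges: [-2.73, 2.73], [-0.86, 2.22], [0.23, 2.46], [-1.11, 4.25], [0.08, 2.63], [-2.82, 2.82]. Speed limits (rad/s): [2.79, 2.79, 3.14, 3.14, 3.14, 3.14].

## Interface

Orientations are given as a unit quaternion [x, y, z, w].
In Python, from bench import bot gives the robot as it stands.
- The arm moves only by the tool apply_moves, never from a script. Its argument "rows" is a list of rows, each an object of numbers: "tx", "ty", "tz": the shift along the tool's x, y, z in m; "spin": the turn about the tool's z in rad. A call has 1 to 8 rows; each row shifts and turns the commanded pose from where the row before left it, along the tool's axes as they then stand; what a row does not reach is not made up. A row lasts 1/12 s, in which the tool goes at most 41.7 mm and 7.16 degrees, less where a joint would pass 70% of its speed; a pose out of reach is approached as far as the arm can. A call with a gripper value outside its range is refused whole. "fingers" is the opening, from 0 (shut) to 1 (fully open), set as the call begins (left out, the last holds). The fingers move at their own pace and stop on an object; "grip_force" is the grip in N (left out, the last holds). Time passes only in rows, so rows that do not move let the fingers close. It gives the time, the measured TCP pose, the force and the opening at its end, in the units of the state.
- bot.state(): the state, without advancing time (a new reading comes with each control period).
- bot.grab_frame(name): name is "scene" or "top" or "wrist"; returns the picture (384x512x3 uint8, blue, green, red); there is no depth.
- bot.camera_model(name): a dict with "K" (3x3 intrinsics, pixels), "distortion" ([k1, k2, p1, p2, k3] as OpenCV has them; the pictures are not rectified), "pose" (4x4, takes a point from camera to world coordinates). Camera axes: x right, y down, z forward; pixel columns grow to the right and rows downward; lengths in m; the calibration is good to about 2 mm. A picture is of the moment at which its call begins: read the wrist's pose just before it. camera_model takes no time and is no camera call; for the wrist camera it gives the pose at the moment of the call.
- bot.sign_off(): hands the job in, once; it reports no verdict.
The state is a dict: "clock": time; "qpos": joint angles; "dq": joint speeds; "tau": joint torques, N m; "position": TCP position; "ee_rot": TCP orientation; "force": force on the tool from outside, world axes, zero at the start; "ft_torque": the same for the moment, N m; "finger_gap": opening from 0.0 (shut) to 1.0 (fully open).
Only numpy, scipy, OpenCV 4.12 (cv2) and the standard library are available. Lean on these libraries where they do the work, as an engineer would, in place of code of your own. Each camera call takes 0.05 s, during which the arm holds its last target. There are 200 camera calls.

## Task

Fit up the bobbin winder: thread the plain metal collar down the upright post until it lies flat on the round sprung seat and let go of it, then put the toothed drive gear on the post, turn it until its slots mesh with the four fins, and slide it fully home on the collar. Then keep pressing the gear down by its square hub so that the sprung seat is pushed most of the way down to its stop, and finish like that, still gripping and pressing. Leave the thread ball and the small tape roll where they are.

Things in the scene. Friction and masses are not known exactly. Their poses are not given: they have to be found in the camera images.
- winder: grey base plate 150 x 120 mm of the bobbin winder, top 22 mm above the table, fixed, yaw varies; origin: underside, on the axis of the upright steel post at its middle. A low wire thread guide (its top 44 mm above the table) stands on it 68 mm from the post towards its own +x. The plate carries the post and the round sprung seat
- post_tip (a point): top end of the post, on its axis, 80 mm above the table; axes as the winder's. From the top down: plain round pilot 12 mm in diameter (tip tapers to 6 mm), then, from 66 mm above the table down, a cross of four fins along the winder's own +-x and +-y, each 5 mm thick and reaching 10.5 mm from the axis, with rounded tops
- seat_top (a point): middle of the top face of the round sprung steel seat (56 mm in diameter) round the foot of the post, on the post's axis; 34 mm above the table when up; axes as the winder's, z up
- seat (a joint): how far the sprung seat is pushed down: 0 up, 0.010 m at its stop. Spring: 3.2 N to start moving, 0.8 N more per mm, about 11 N at the stop. It springs back up when let go
- collar: plain aluminium collar, outer diameter 48 mm, bore 25 mm, 16 mm high, lying flat on the table, 60 g. Origin: centre of its underside, z up
- gear: grey plastic drive gear, about 100 g, disc down on the table: toothed disc 79 mm in diameter, 14 mm thick, with a square hub 34 x 34 mm on it up to 44 mm; hub flats square to the gear's x and y. Origin: centre of underside, z up. Home on the collar its underside is 50 mm above the table with the seat up; turned wrong, it stops on the fins at 66 mm
- ball: white crochet thread ball, 85 mm across, 79 mm high, a bystander; origin at its underside
- tape_yellow: small yellow patterned tape roll, 41 mm across, 15 mm high, lying flat, a bystander; origin at its underside
- hub_top (a point): centre of the top of the gear's hub, 44 mm above its underside, axes as the gear's. The bore goes all through: round, 14.4 mm across, with four slots 8 mm wide reaching 12 mm from the axis along the gear's +-x and +-y (towards the hub's flats). It fits over the fins when the gear's x is a multiple of 90 degrees from the winder's x, within about 7 degrees
Not all that is in view belongs to the job. Leave any black or purple look-alike of the collar alone.

How it is judged:
By the outcome, as a careful person would: the job done as asked, in the order asked, and still so for the second after the job is handed in, while the arm keeps its last pose, push and grip.
It also fails if it takes over 72 s, if anything falls off the work surface, if the arm or the gripper's body presses on something with over 40 N, if the wrist force passes 120 N, or if a joint passes its speed limit or range.

## Working session

There is one attempt and no reset: what is moved stays moved. The work goes in short steps, Python scripts to look and compute and a tool call to move; the robot and the scene stay as the last step left them, time stands still between calls to the robot, and variables do not carry over. Pictures are saved under pics/ and viewed, about 8 in all and at most 12, crops included, and the job is handed in when it is done.

Besides the shell and the picture viewer there is one more tool, called after "Call:" by a JSON object that holds its "api" and its "payload", one argument or row to a line. apply_moves: Moves the arm, as the interface text tells. Its arguments: {"type":"object","properties":{"rows":{"type":"array"},"fingers":{"type":"number"},"grip_force":{"type":"number"}},"required":["rows"]}

```bash
mkdir -p pics; ls; cat > h.py <<'E'
import numpy as np, cv2
from bench import bot
from scipy.spatial.transform import Rotation as R
def ray(m,u,v):
    p=cv2.undistortPoints(np.array([[[u,v]]],float),np.array(m["K"],float),np.array(m["distortion"],float))[0,0]
    T=np.array(m["pose"]); d=T[:3,:3]@np.array([p[0],p[1],1]); return T[:3,3],d
def at(m,u,v,z):
    o,d=ray(m,u,v); return o+d*(z-o[2])/d[2]
def proj(m,P):
    T=np.linalg.inv(np.array(m["pose"])); r,_=cv2.Rodrigues(T[:3,:3])
    return cv2.projectPoints(np.atleast_2d(np.array(P,float)),r,T[:3,3],np.array(m["K"],float),np.array(m["distortion"],float))[0][:,0]
E
python3 - <<'E'
from h import *
a=bot.grab_frame("scene");b=bot.grab_frame("top")
cv2.imwrite("pics/scene0.png",a);cv2.imwrite("pics/top0.png",b)
cv2.imwrite("pics/v1.png",cv2.resize(b,(800,600),interpolation=cv2.INTER_CUBIC))
cv2.imwrite("pics/v2.png",cv2.resize(a,(800,600),interpolation=cv2.INTER_CUBIC))
for n in("top","scene"):
    m=bot.camera_model(n);print(n,np.round(m["K"],1),np.round(m["pose"],3),m["distortion"])
print(bot.state())
E
```

```text
pics
top [[357.    0.  259.4]
 [  0.  357.  194.8]
 [  0.    0.    1. ]] [[ 0.002 -0.997  0.073  0.428]
 [-1.    -0.002  0.002 -0.084]
 [-0.002 -0.073 -0.997  0.992]
 [ 0.     0.     0.     1.   ]] [-0.0492843  0.         0.         0.         0.       ]
scene [[420.8   0.  254.9]
 [  0.  420.8 197.6]
 [  0.    0.    1. ]] [[-0.84  -0.332  0.429  0.068]
 [-0.542  0.54  -0.643  0.552]
 [-0.018 -0.773 -0.634  0.717]
 [ 0.     0.     0.     1.   ]] [-0.00151089  0.          0.          0.          0.        ]
{'clock': 0.1, 'qpos': array([-1.44746660e+00,  2.07375847e-01,  1.54283783e+00,  2.57601319e-05,
        1.39352303e+00, -1.50499059e-01]), 'dq': array([ 0.00019824, -0.00216839, -0.00392089,  0.00072748,  0.0011077 ,
        0.00071608]), 'tau': array([-1.47452711e-04, -3.84088862e+01, -2.92546946e+01, -2.35575244e-04,
        4.78033777e-03,  2.35885040e-05]), 'position': array([ 0.15540138, -0.55287353,  0.2302059 ]), 'ee_rot': array([ 9.90641600e-01,  1.36484693e-01,  2.72372559e-05, -1.07175384e-03]), 'force': array([-0.06638796, -0.25485173, -0.44695928]), 'ft_torque': array([0.02247471, 0.00713037, 0.0131062 ]), 'finger_gap': 0.999097558204849}
```

View pics/v1.png

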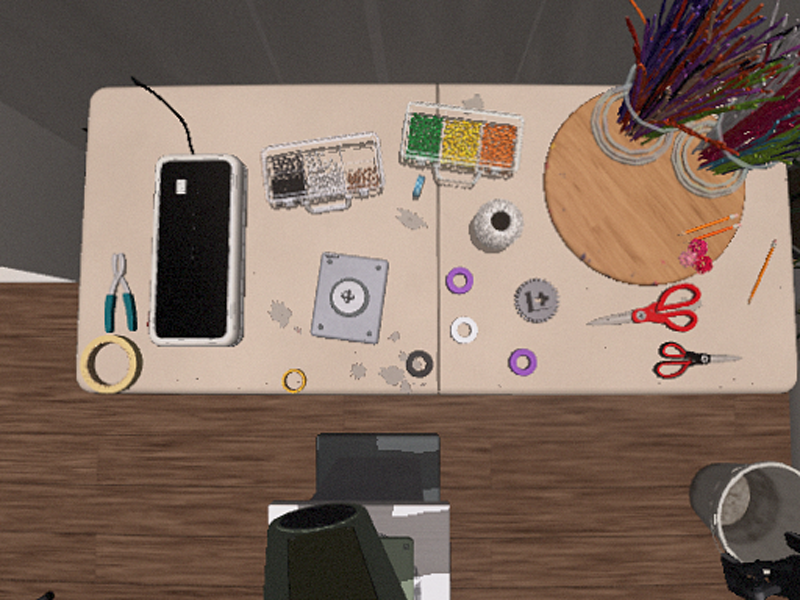

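View pics/v2.png

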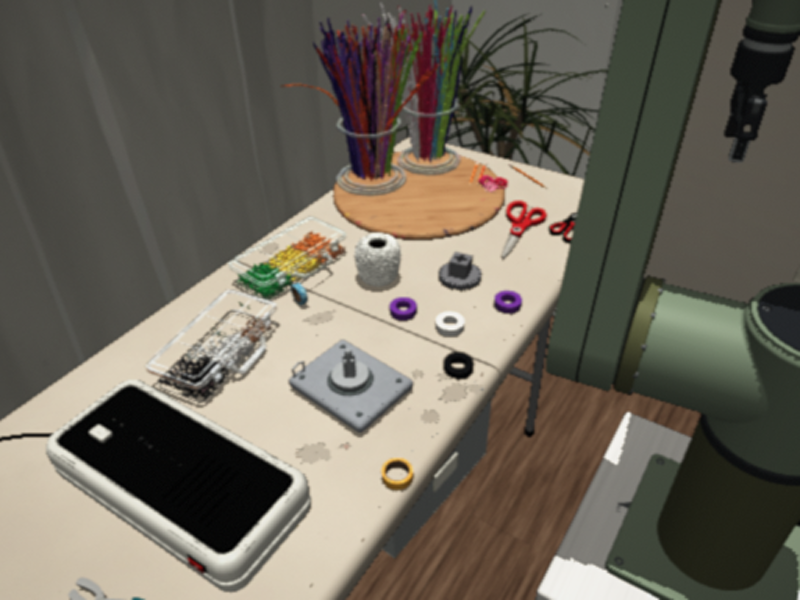

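```bash
python3 - <<'E'
from h import *
b=cv2.imread("pics/top0.png")
c=b[150:250,190:370]; cv2.imwrite("pics/v3.png",cv2.resize(c,None,fx=4.4,fy=4.4,interpolation=cv2.INTER_CUBIC))
a=cv2.imread("pics/scene0.png")
c=a[150:280,180:340]; cv2.imwrite("pics/v4.png",cv2.resize(c,None,fx=4.5,fy=4.5,interpolation=cv2.INTER_CUBIC))
E
```

```text
(no output)
```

View pics/v3.png

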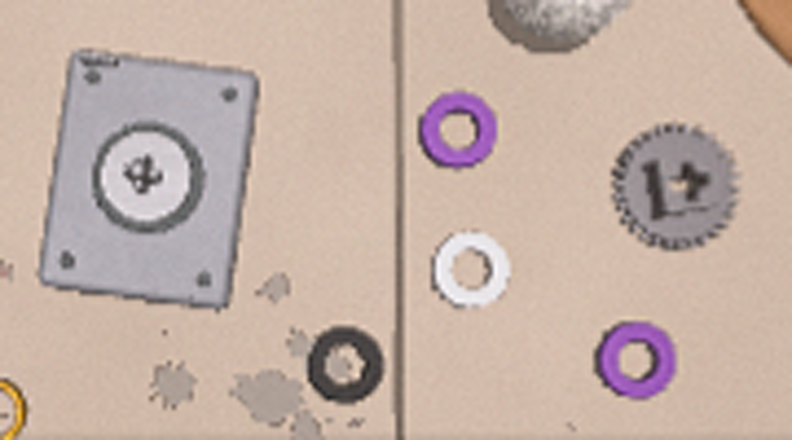

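View pics/v4.png

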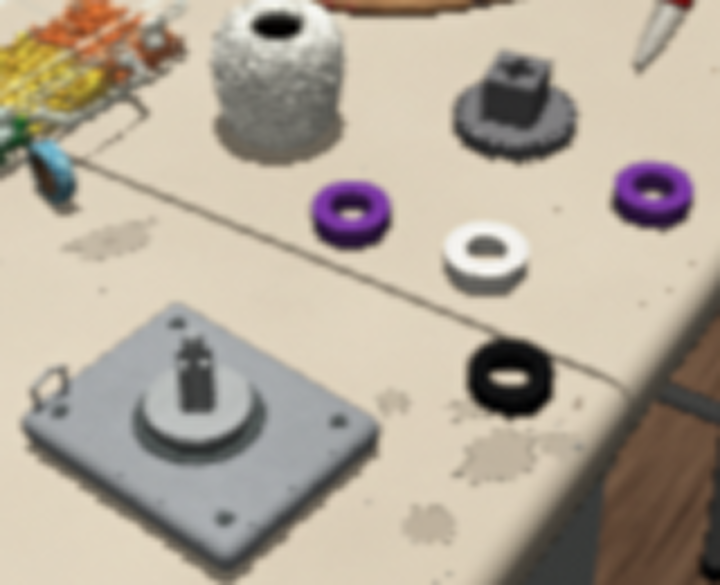

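```bash
python3 - <<'E'
from h import *
m=bot.camera_model("top")
f=lambda u,v,z:at(m,u/4.4+190-.4,v/4.4+150-.4,z)
pl=np.array([f(*p,.022) for p in((73,50),(260,72),(228,308),(40,285))])
print("plate",pl.round(4),pl.mean(0)); 
for i in range(4):
    d=pl[(i+1)%4]-pl[i]; print(np.hypot(*d[:2]),np.degrees(np.arctan2(d[1],d[0])))
print("seat",f(148,177,.034),"posttip",f(143,173,.08))
print("collar",f(471,268,.016),"purple",f(459,130,.016),f(636,360,.016),"black",f(345,365,.016),"gear",f(676,187,.014))
s=bot.state(); w=bot.camera_model("wrist")
T=np.eye(4);T[:3,:3]=R.from_quat(s["ee_rot"]).as_matrix();T[:3,3]=s["position"]
print("wrist in tcp",(np.linalg.inv(T)@np.array(w["pose"])).round(4),np.round(w["K"],1),w["distortion"])
print(T.round(4))
E
```

```text
plate [[ 0.5919  0.0645  0.022 ]
 [ 0.5781 -0.0525  0.022 ]
 [ 0.4313 -0.0334  0.022 ]
 [ 0.4452  0.083   0.022 ]] [0.51162241 0.01539621 0.022     ]
0.11775484873144072 -96.71696906012691
0.14803430009142307 172.57233391801563
0.11717477171586527 83.19489630547021
0.1478480039215644 -7.203697283551447
seat [0.51125343 0.01549525 0.034     ] posttip [0.50959827 0.0136716  0.08      ]
collar [ 0.45639491 -0.1839401   0.016     ] purple [ 0.54265475 -0.17692328  0.016     ] [ 0.39947947 -0.2861094   0.016     ] black [ 0.39626566 -0.10563643  0.016     ] gear [ 0.50729884 -0.31302397  0.014     ]
wrist in tcp [[ 6.000e-04 -9.462e-01 -3.234e-01  8.340e-02]
 [ 1.000e+00  9.000e-04 -1.000e-03  1.000e-04]
 [ 1.300e-03 -3.234e-01  9.462e-01 -1.436e-01]
 [ 0.000e+00  0.000e+00  0.000e+00  1.000e+00]] [[329.2   0.  258.8]
 [  0.  329.2 193.3]
 [  0.    0.    1. ]] [-0.09554339  0.          0.          0.          0.        ]
[[ 9.627e-01  2.704e-01 -2.000e-04  1.554e-01]
 [ 2.704e-01 -9.627e-01  2.100e-03 -5.529e-01]
 [ 3.000e-04 -2.100e-03 -1.000e+00  2.302e-01]
 [ 0.000e+00  0.000e+00  0.000e+00  1.000e+00]]
```

Named candidates (v3 crop): white/silver ring (470,268), purple (459,130) and (636,360), black (345,365). The white/silver one is the aluminium collar, since black and purple are excluded; the scene crop (487,255) shows the same plain metallic ring. Moving to a close view of collar and gear.

Call:
{"api": "apply_moves", "payload": {
  "rows": [
    {"spin":0.0914},
    {"spin":0.0914},
    {"spin":0.0914},
    {"tx":0.027,"ty":-0.025},
    {"tx":0.027,"ty":-0.025},
    {"tx":0.027,"ty":-0.025},
    {"tx":0.027,"ty":-0.025},
    {"tx":0.027,"ty":-0.025}
  ],
  "fingers": 1
}}

```text
schema error: expected keys tx, ty, tz, spin
```

Call:
{"api": "apply_moves", "payload": {
  "rows": [
    {"tx":0.027,"ty":-0.025},
    {"tx":0.027,"ty":-0.025},
    {"tx":0.027,"ty":-0.025},
    {"tx":0.027,"ty":-0.025},
    {"tx":0.027,"ty":-0.025},
    {"tx":0.027,"ty":-0.025},
    {"tx":0.027,"ty":-0.025},
    {}
  ]
}}

```text
schema error: expected keys tx, ty, tz, spin
```

```bash
python3 - <<'E'
from h import *
import json
m=bot.camera_model("wrist"); b=bot.grab_frame("wrist"); s=bot.state()
json.dump({k:np.array(m[k]).tolist() for k in("K","distortion","pose")},open("w1.json","w"))
cv2.imwrite("pics/w1.png",b); cv2.imwrite("pics/v5.png",cv2.resize(b,(800,600),interpolation=cv2.INTER_CUBIC))
print(s["position"],R.from_quat(s["ee_rot"]).as_matrix().round(4),s["clock"],s["qpos"].round(3))
for n,p in dict(collar=[.456,-.184,.016],gear=[.507,-.313,.014]).items():print(n,proj(m,p)*1.5625)
E
```

```text
[ 0.15537985 -0.55297174  0.23034286] [[ 9.628e-01  2.703e-01 -2.000e-04]
 [ 2.703e-01 -9.628e-01  1.900e-03]
 [ 3.000e-04 -1.900e-03 -1.000e+00]] 0.15 [-1.448  0.207  1.543 -0.     1.394 -0.15 ]
collar [[  50.89217007 -223.10348784]]
gear [[ 208.18646693 -307.67830702]]
```

View pics/v5.png

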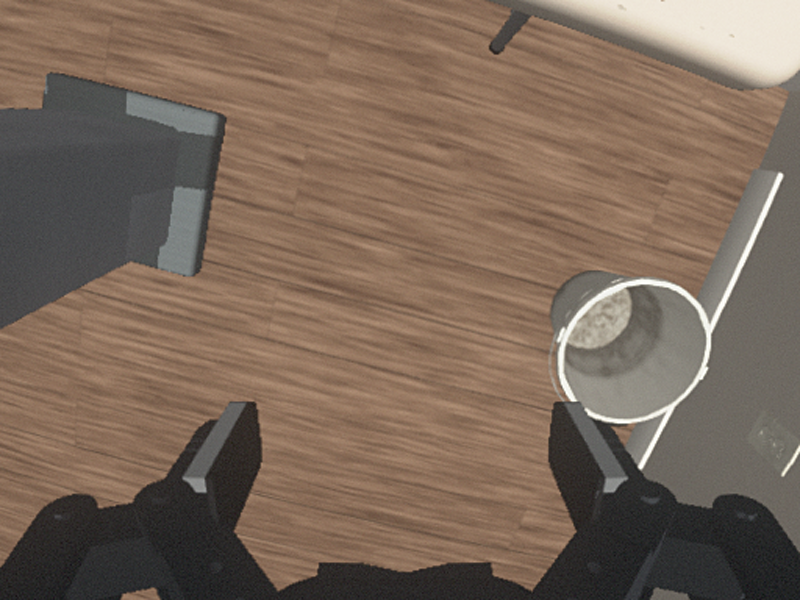

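The moves were refused because every row needs all four keys, so the wrist picture shows only floor and bin. I'll resend them.

Call:
{"api": "apply_moves", "payload": {
  "rows": [
    {"tx":0,"ty":0,"tz":0,"spin":0.0914},
    {"tx":0,"ty":0,"tz":0,"spin":0.0914},
    {"tx":0,"ty":0,"tz":0,"spin":0.0914},
    {"tx":0.027,"ty":-0.025,"tz":0,"spin":0},
    {"tx":0.027,"ty":-0.025,"tz":0,"spin":0},
    {"tx":0.027,"ty":-0.025,"tz":0,"spin":0},
    {"tx":0.027,"ty":-0.025,"tz":0,"spin":0},
    {"tx":0.027,"ty":-0.025,"tz":0,"spin":0}
  ],
  "fingers": 1
}}

```text
clock: 0.82
position: [0.2913, -0.4272, 0.2309]
ee_rot: [1.0, -0.001, -0.0, -0.0]
force: [0.8, -0.3, 0.4]
finger_gap: 1.004
```

Call:
{"api": "apply_moves", "payload": {
  "rows": [
    {"tx":0.027,"ty":-0.025,"tz":0,"spin":0},
    {"tx":0.027,"ty":-0.025,"tz":0,"spin":0},
    {"tx":0.027,"ty":-0.025,"tz":0,"spin":0},
    {"tx":0.027,"ty":-0.025,"tz":0,"spin":0},
    {"tx":0.027,"ty":-0.025,"tz":0,"spin":0},
    {"tx":0.027,"ty":-0.025,"tz":0,"spin":0},
    {"tx":0.027,"ty":-0.025,"tz":0,"spin":0},
    {"tx":0,"ty":0,"tz":0,"spin":0}
  ]
}}

```text
clock: 1.48
position: [0.4832, -0.2489, 0.231]
ee_rot: [1.0, 0.003, 0.001, -0.001]
force: [0.1, 0.3, 0.2]
finger_gap: 1.0
```

```bash
cat > look.py <<'E'
from h import *
import json,sys
def look(n):
    m=bot.camera_model("wrist"); b=bot.grab_frame("wrist"); s=bot.state()
    json.dump({k:np.array(m[k]).tolist() for k in("K","distortion","pose")},open(f"w{n}.json","w"))
    cv2.imwrite(f"pics/w{n}.png",b); cv2.imwrite(f"pics/wv{n}.png",cv2.resize(b,(800,600),interpolation=cv2.INTER_CUBIC))
    M=R.from_quat(s["ee_rot"]).as_matrix()
    print(s["position"],"yaw",np.degrees(np.arctan2(M[1,0],M[0,0])),"z",M[:,2].round(4),s["clock"],s["finger_gap"],s["force"].round(2))
    return m
look(sys.argv[1])
E
python3 look.py 1
```

```text
[ 0.48128991 -0.25103337  0.23086737] yaw 0.29809251955923727 z [-2.e-04  8.e-04 -1.e+00] 1.5333 1.0003267911252545 [-0.65 -1.01  0.06]
```

View pics/wv1.png

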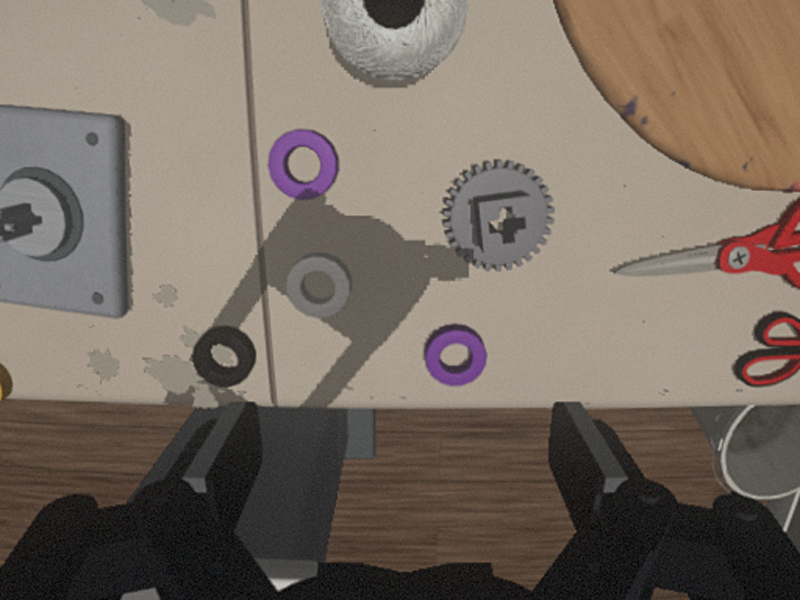

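```bash
python3 - <<'E'
from h import *
import json
m=json.load(open("w1.json")); b=cv2.imread("pics/w1.png")
f=lambda u,v,z:at(m,u/1.5625-.2,v/1.5625-.2,z).round(4)
print("collar",f(318.5,286,.016),"gear",f(497.5,214.5,.014))
c=b[95:180,275:360]; c2=b[155:215,175:235]
c=cv2.resize(c,(510,510),interpolation=cv2.INTER_CUBIC);c2=cv2.resize(c2,(240,240),interpolation=cv2.INTER_CUBIC)
o=np.zeros((510,760,3),np.uint8);o[:,:510]=c;o[:240,515:755]=c2
cv2.imwrite("pics/v6.png",o)
E
```

```text
collar [ 0.4566 -0.1852  0.016 ] gear [ 0.5096 -0.3132  0.014 ]
```

View pics/v6.png

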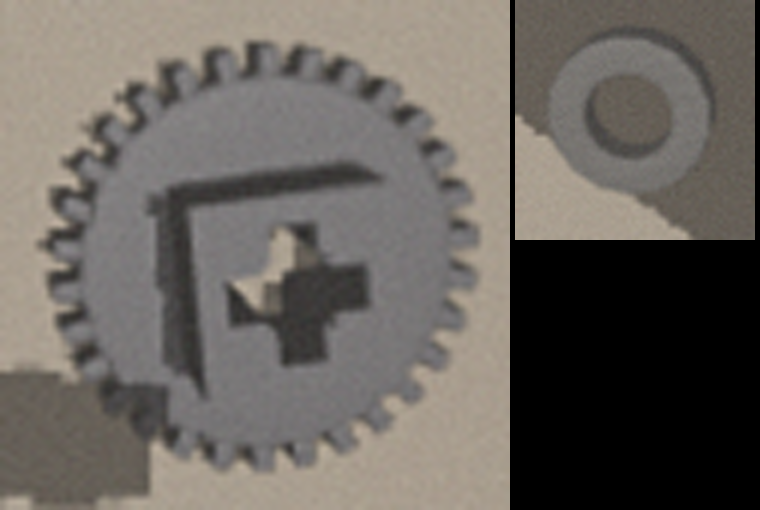

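Call:
{"api": "apply_moves", "payload": {
  "rows": [
    {"tx":-0.006,"ty":-0.016,"tz":0.03,"spin":0},
    {"tx":-0.006,"ty":-0.016,"tz":0.03,"spin":0},
    {"tx":-0.006,"ty":-0.016,"tz":0.03,"spin":0},
    {"tx":-0.006,"ty":-0.017,"tz":0.03,"spin":0},
    {"tx":0,"ty":0,"tz":0.03,"spin":0},
    {"tx":0,"ty":0,"tz":0,"spin":0},
    {"tx":0,"ty":0,"tz":0,"spin":0},
    {"tx":0,"ty":0,"tz":0,"spin":0}
  ]
}}

```text
clock: 2.2
position: [0.4566, -0.1903, 0.0829]
ee_rot: [1.0, -0.001, 0.001, 0.001]
force: [0.1, 0.4, 1.1]
finger_gap: 1.002
```

```bash
python3 look.py 2; python3 - <<'E'
from h import *
import json
m=json.load(open("w1.json"))
g=lambda u,v:at(m,u/6+275-.4,v/6+95-.4,.044)
for a,b in(((188,207),(206,398)),((188,207),(383,182))):
    d=g(*b)-g(*a);print(g(*a),np.hypot(*d[:2]),np.degrees(np.arctan2(d[1],d[0])))
m=json.load(open("w2.json"));print(proj(m,[.4565,-.1848,.016])*1.5625)
E
```

```text
[ 0.45733544 -0.19072388  0.08359146] yaw -0.08552937480958502 z [ 0.0038 -0.0027 -1.    ] 2.25 1.0037595440816933 [ 0.1  -0.08 -0.1 ]
[ 0.52218409 -0.29502813  0.044     ] 0.03292075781908881 -171.79686096092644
[ 0.52218409 -0.29502813  0.044     ] 0.0327694793484639 -81.87080497509314
[[391.6695346  327.29800254]]
```

View pics/wv2.png

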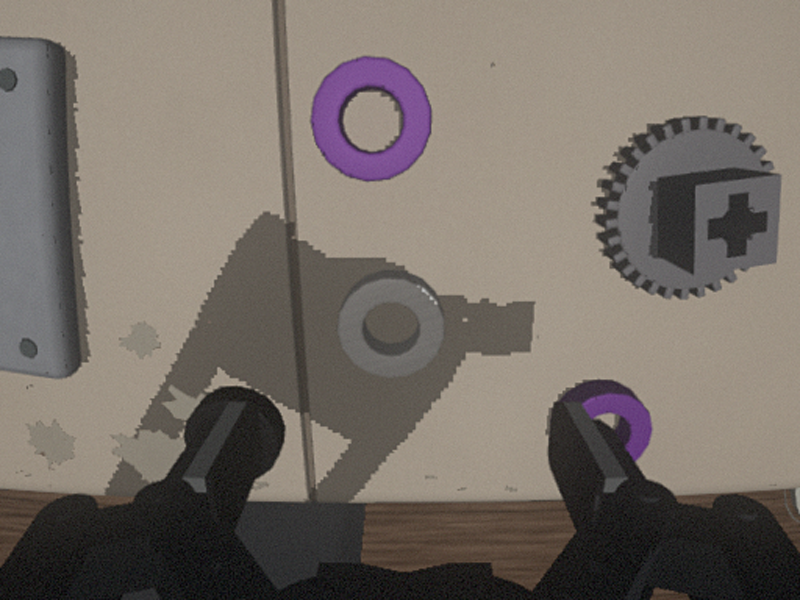

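Collar top seen at (391,327), gear at (690,208); prediction agrees within a pixel. Descending and gripping.

Call:
{"api": "apply_moves", "payload": {
  "rows": [
    {"tx":-0.001,"ty":-0.006,"tz":0.02,"spin":0},
    {"tx":0,"ty":0,"tz":0.02,"spin":0},
    {"tx":0,"ty":0,"tz":0.02,"spin":0},
    {"tx":0,"ty":0,"tz":0.015,"spin":0},
    {"tx":0,"ty":0,"tz":0.0065,"spin":0},
    {"tx":0,"ty":0,"tz":0,"spin":0},
    {"tx":0,"ty":0,"tz":0,"spin":0},
    {"tx":0,"ty":0,"tz":0,"spin":0}
  ]
}}

```text
clock: 2.92
position: [0.4562, -0.1839, 0.0015]
ee_rot: [1.0, -0.0, 0.002, 0.001]
force: [-0.2, -0.4, 0.6]
finger_gap: 1.002
```

Call:
{"api": "apply_moves", "payload": {
  "rows": [
    {"tx":0,"ty":0,"tz":0,"spin":0},
    {"tx":0,"ty":0,"tz":0,"spin":0},
    {"tx":0,"ty":0,"tz":0,"spin":0},
    {"tx":0,"ty":0,"tz":0,"spin":0},
    {"tx":0,"ty":0,"tz":0,"spin":0},
    {"tx":0,"ty":0,"tz":0,"spin":0},
    {"tx":0,"ty":0,"tz":0,"spin":0},
    {"tx":0,"ty":0,"tz":0,"spin":0}
  ],
  "fingers": 0,
  "grip_force": 40
}}

```text
clock: 3.58
position: [0.4553, -0.1831, 0.0007]
ee_rot: [1.0, -0.0, 0.001, 0.0]
force: [-1.3, -0.0, 6.3]
finger_gap: 0.537
```

Call:
{"api": "apply_moves", "payload": {
  "rows": [
    {"tx":0,"ty":0,"tz":-0.015,"spin":0},
    {"tx":0,"ty":0,"tz":-0.03,"spin":0},
    {"tx":0,"ty":0,"tz":-0.03,"spin":0},
    {"tx":0,"ty":0,"tz":-0.03,"spin":0},
    {"tx":0,"ty":-0.005,"tz":-0.025,"spin":0},
    {"tx":-0.005,"ty":-0.03,"tz":0,"spin":0},
    {"tx":-0.005,"ty":-0.03,"tz":0,"spin":0},
    {"tx":-0.005,"ty":-0.03,"tz":0,"spin":0}
  ]
}}

```text
clock: 4.25
position: [0.4395, -0.087, 0.1303]
ee_rot: [1.0, -0.001, 0.001, 0.0]
force: [0.3, 1.4, -0.1]
finger_gap: 0.535
```

Call:
{"api": "apply_moves", "payload": {
  "rows": [
    {"tx":0,"ty":-0.03,"tz":0,"spin":0},
    {"tx":0,"ty":-0.03,"tz":0,"spin":0},
    {"tx":0,"ty":-0.03,"tz":0,"spin":0},
    {"tx":0,"ty":-0.014,"tz":0,"spin":0},
    {"tx":0,"ty":0,"tz":0,"spin":0},
    {"tx":0,"ty":0,"tz":0,"spin":0},
    {"tx":0,"ty":0,"tz":0,"spin":0},
    {"tx":0,"ty":0,"tz":0,"spin":0}
  ]
}}

```text
clock: 4.92
position: [0.4397, 0.0154, 0.1297]
ee_rot: [1.0, -0.001, -0.0, 0.0]
force: [1.0, -0.0, -0.2]
finger_gap: 0.535
```

```bash
python3 look.py 3; python3 - <<'E'
from h import *
import json
m=json.load(open("w3.json"));print(proj(m,[[.511,.0155,.08],[.511,.0155,.034]])*1.5625)
E
```

```text
[0.43976494 0.01534275 0.12970829] yaw -0.11322625489051927 z [-1.e-04 -2.e-04 -1.e+00] 4.9667 0.5349549689096387 [-0.14 -0.13 -0.91]
[[404.06696447 162.52027425]
 [404.20877802 155.9353775 ]]
```

View pics/wv3.png

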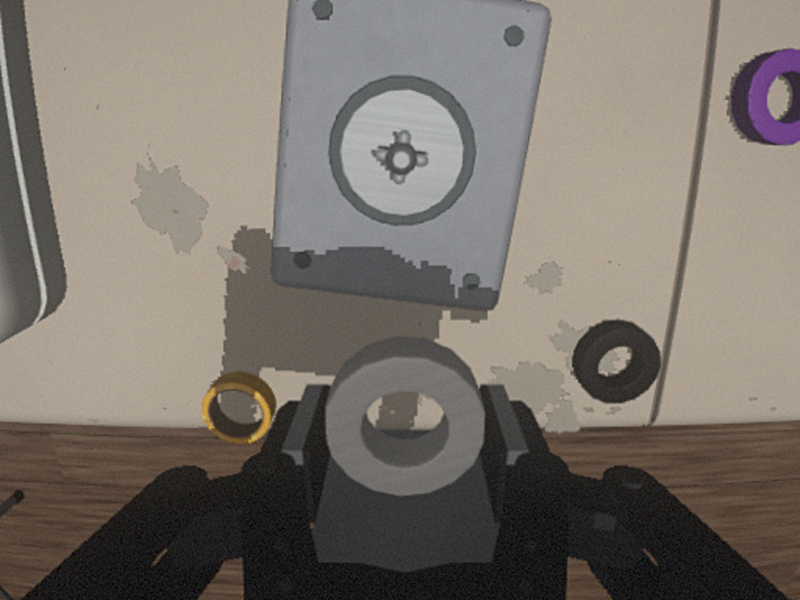

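Wrist view: post tip at (400,158), seat centre at (402,151), and the collar level in the jaws (columns 327–484, lower edge at row 496). I'll compute the offsets from these.

```bash
python3 - <<'E'
from h import *
import json
m=json.load(open("w3.json"))
f=lambda u,v,z:at(m,u/1.5625-.2,v/1.5625-.2,z).round(4)
print("tip",f(400.5,158.5,.08),"seat",f(402,151,.034))
pl=np.array([f(275,282,.022),f(497,309,.022),f(550,8,.022)]);print(pl)
for i in(0,1):
    d=pl[i+1]-pl[i];print(np.hypot(*d[:2]),np.degrees(np.arctan2(d[1],d[0])))
t=np.linspace(0,2*np.pi,100)
for dx in(-.004,0,.004):
  for r in(.024,.0125):
    c=proj(m,np.c_[.4398+dx+r*np.cos(t),.0153+r*np.sin(t),0*t+.1437])*1.5625+.3
    print(dx,r,c.min(0).round(),c.max(0).round())
E
```

```text
tip [0.5126 0.0169 0.08  ] seat [0.5133 0.0166 0.034 ]
[[ 0.4483  0.082   0.022 ]
 [ 0.4335 -0.0325  0.022 ]
 [ 0.5764 -0.0497  0.022 ]]
0.1154525443634743 -97.36508105935742
0.14393140727443754 -6.863325966415961
-0.004 0.024 [324. 367.] [486. 505.]
-0.004 0.0125 [363. 403.] [447. 475.]
0 0.024 [323. 354.] [487. 495.]
0 0.0125 [362. 391.] [448. 464.]
0.004 0.024 [322. 341.] [488. 484.]
0.004 0.0125 [362. 378.] [448. 453.]
```

Call:
{"api": "apply_moves", "payload": {
  "rows": [
    {"tx":0.03,"ty":0,"tz":0,"spin":0},
    {"tx":0.03,"ty":0,"tz":0,"spin":0},
    {"tx":0.0127,"ty":-0.001,"tz":0,"spin":0},
    {"tx":0,"ty":0,"tz":0,"spin":0},
    {"tx":0,"ty":0,"tz":0.02,"spin":0},
    {"tx":0,"ty":0,"tz":0.02,"spin":0},
    {"tx":0,"ty":0,"tz":0.015,"spin":0},
    {"tx":0,"ty":0,"tz":0,"spin":0}
  ]
}}

```text
clock: 5.63
position: [0.5082, 0.017, 0.0711]
ee_rot: [1.0, -0.001, -0.004, -0.001]
force: [-0.7, 0.2, -0.4]
finger_gap: 0.535
```

Call:
{"api": "apply_moves", "payload": {
  "rows": [
    {"tx":0,"ty":0,"tz":0,"spin":0},
    {"tx":0,"ty":0,"tz":0.005,"spin":0},
    {"tx":0,"ty":0,"tz":0.005,"spin":0},
    {"tx":0,"ty":0,"tz":0,"spin":0}
  ]
}}

```text
clock: 5.97
position: [0.5123, 0.0171, 0.0647]
ee_rot: [1.0, -0.0, -0.0, 0.0]
force: [-0.1, -0.5, -0.7]
finger_gap: 0.536
```

Call:
{"api": "apply_moves", "payload": {
  "rows": [
    {"tx":0,"ty":0,"tz":0.005,"spin":0},
    {"tx":0,"ty":0,"tz":0.005,"spin":0},
    {"tx":0,"ty":0,"tz":0,"spin":0},
    {"tx":0,"ty":0,"tz":0,"spin":0}
  ]
}}

```text
clock: 6.3
position: [0.512, 0.0174, 0.0544]
ee_rot: [1.0, -0.0, -0.0, -0.0]
force: [0.4, 0.6, -0.8]
finger_gap: 0.534
```

Call:
{"api": "apply_moves", "payload": {
  "rows": [
    {"tx":0,"ty":0,"tz":0.006,"spin":0},
    {"tx":0,"ty":0,"tz":0.006,"spin":0},
    {"tx":0,"ty":0,"tz":0.004,"spin":0},
    {"tx":0,"ty":0,"tz":0,"spin":0},
    {"tx":0,"ty":0,"tz":0,"spin":0},
    {"tx":0,"ty":0,"tz":0,"spin":0}
  ]
}}

```text
clock: 6.8
position: [0.5124, 0.0172, 0.0387]
ee_rot: [1.0, -0.0, -0.0, -0.0]
force: [-0.6, 0.0, -0.4]
finger_gap: 0.533
```

Call:
{"api": "apply_moves", "payload": {
  "rows": [
    {"tx":0,"ty":0,"tz":0.002,"spin":0},
    {"tx":0,"ty":0,"tz":0.0015,"spin":0},
    {"tx":0,"ty":0,"tz":0,"spin":0},
    {"tx":0,"ty":0,"tz":0,"spin":0},
    {"tx":0,"ty":0,"tz":0,"spin":0},
    {"tx":0,"ty":0,"tz":0,"spin":0}
  ]
}}

```text
clock: 7.3
position: [0.5125, 0.0173, 0.0354]
ee_rot: [1.0, -0.0, 0.0, 0.0]
force: [-0.3, 0.9, -1.8]
finger_gap: 0.535
```

Call:
{"api": "apply_moves", "payload": {
  "rows": [
    {"tx":0,"ty":0,"tz":0.001,"spin":0},
    {"tx":0,"ty":0,"tz":0,"spin":0},
    {"tx":0,"ty":0,"tz":0,"spin":0}
  ]
}}

```text
clock: 7.55
position: [0.5127, 0.0172, 0.0346]
ee_rot: [1.0, -0.0, 0.0, 0.0]
force: [-1.5, 0.2, 1.8]
finger_gap: 0.533
```

Call:
{"api": "apply_moves", "payload": {
  "rows": [
    {"tx":0,"ty":0,"tz":0,"spin":0},
    {"tx":0,"ty":0,"tz":0,"spin":0},
    {"tx":0,"ty":0,"tz":0,"spin":0},
    {"tx":0,"ty":0,"tz":0,"spin":0},
    {"tx":0,"ty":0,"tz":-0.01,"spin":0},
    {"tx":0,"ty":0,"tz":-0.02,"spin":0},
    {"tx":0,"ty":0,"tz":-0.03,"spin":0},
    {"tx":0,"ty":0,"tz":-0.035,"spin":0}
  ],
  "fingers": 0.8
}}

```text
clock: 8.22
position: [0.5105, 0.0175, 0.1291]
ee_rot: [1.0, -0.0, -0.002, -0.0]
force: [-0.5, -0.2, 0.5]
finger_gap: 0.796
```

Call:
{"api": "apply_moves", "payload": {
  "rows": [
    {"tx":-0.02,"ty":0,"tz":0,"spin":0},
    {"tx":-0.03,"ty":0,"tz":0,"spin":0},
    {"tx":-0.02,"ty":0,"tz":0,"spin":0},
    {"tx":0,"ty":0,"tz":0,"spin":0},
    {"tx":0,"ty":0,"tz":0,"spin":0},
    {"tx":0,"ty":0,"tz":0,"spin":0}
  ]
}}

```text
clock: 8.72
position: [0.4434, 0.0171, 0.1302]
ee_rot: [1.0, -0.0, 0.001, 0.0]
force: [0.2, 0.7, 0.2]
finger_gap: 0.8
```

```bash
python3 look.py 4; python3 - <<'E'
import cv2
b=cv2.imread("pics/w4.png")
cv2.imwrite("pics/v9.png",cv2.resize(b[0:200,130:390],None,fx=3,fy=3,interpolation=cv2.INTER_CUBIC))
E
```

```text
[0.44369216 0.01711648 0.13007672] yaw -0.027000425598650648 z [ 2.1e-03 -3.0e-04 -1.0e+00] 8.7667 0.8007121809583455 [-0.05  0.39 -0.36]
```

View pics/v9.png

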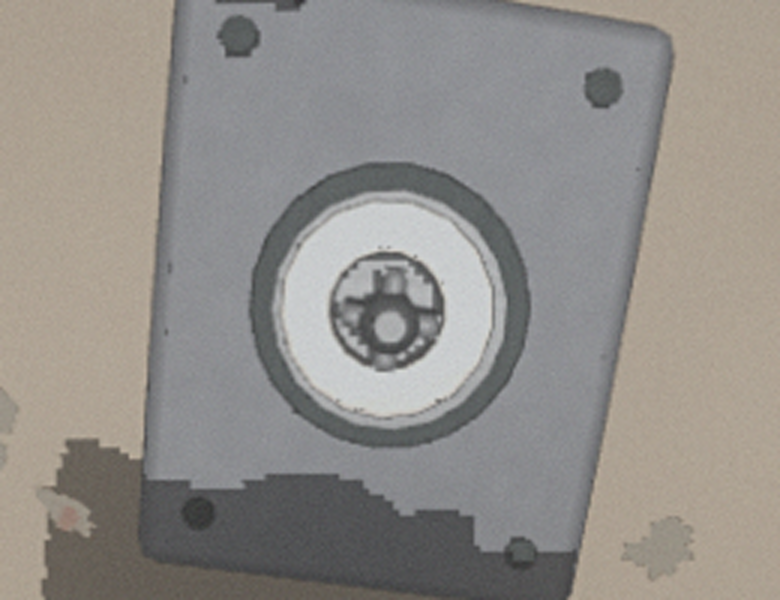

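Collar lies flat and centred on the seat; the post tip is at (390,325) in the crop and the fins are symmetric in its bore. I'll refine the post and hub positions from pictures I already have while heading for the gear.

```bash
python3 - <<'E'
from h import *
import json
m=json.load(open("w4.json"))
f=lambda u,v,z:at(m,u/3+130-.33,v/3-.33,z).round(4)
print("tip",f(390,325,.08),"collar top",f(389,306,.05))
c=[f(145,555,.022),f(570,600,.022),f(672,30,.022)]
print(np.degrees(np.arctan2(*(c[2]-c[1])[[1,0]])),np.degrees(np.arctan2(*(c[1]-c[0])[[1,0]])))
L,Rr,U,D=f(350,310,.064),f(432,318,.064),f(392,278,.064),f(385,360,.064)
print("fins",L,Rr,U,D,np.degrees(np.arctan2(*(Rr-L)[[1,0]])),np.degrees(np.arctan2(*(U-D)[[1,0]])))
m=json.load(open("w2.json"))
g=lambda u,v,z:at(m,u/1.5625-.2,v/1.5625-.2,z)
q=np.array([g(*p,.044) for p in((695,183),(781,173),(778,262),(693,274))]);print("hub",q.round(4),q.mean(0))
for i in range(4):
    d=q[(i+1)%4]-q[i];print(np.hypot(*d[:2]),np.degrees(np.arctan2(d[1],d[0])))
E
```

```text
tip [0.5125 0.0167 0.08  ] collar top [0.5145 0.0169 0.05  ]
-6.866638034933894 -96.36210217677802
fins [0.5144 0.025  0.064 ] [0.5128 0.008  0.064 ] [0.5209 0.0163 0.064 ] [0.5042 0.0177 0.064 ] -95.37670542805053 -4.792034046931935
hub [[ 0.5231 -0.2951  0.044 ]
 [ 0.5278 -0.3288  0.044 ]
 [ 0.4941 -0.3349  0.044 ]
 [ 0.489  -0.3     0.044 ]] [ 0.50850552 -0.31472146  0.044     ]
0.034072308947521224 -81.96942834152117
0.03429670973573956 -169.86084860987398
0.035201547455635376 98.27614415106746
0.03442461918543192 8.251894888762983
```

Call:
{"api": "apply_moves", "payload": {
  "rows": [
    {"tx":0.0065,"ty":0.033,"tz":0,"spin":0},
    {"tx":0.0065,"ty":0.033,"tz":0,"spin":0},
    {"tx":0.0065,"ty":0.033,"tz":0,"spin":0},
    {"tx":0.0065,"ty":0.033,"tz":0,"spin":0},
    {"tx":0.0065,"ty":0.033,"tz":0,"spin":0},
    {"tx":0.0065,"ty":0.033,"tz":0,"spin":0},
    {"tx":0.0065,"ty":0.033,"tz":0,"spin":0},
    {"tx":0.0065,"ty":0.033,"tz":0,"spin":0}
  ],
  "fingers": 1
}}

```text
clock: 9.43
position: [0.4953, -0.2491, 0.1292]
ee_rot: [1.0, -0.0, 0.0, 0.0]
force: [1.1, 0.4, 0.7]
finger_gap: 1.002
```

Call:
{"api": "apply_moves", "payload": {
  "rows": [
    {"tx":0.0065,"ty":0.033,"tz":0,"spin":0},
    {"tx":0.0065,"ty":0.033,"tz":0,"spin":0},
    {"tx":0,"ty":0,"tz":0,"spin":-0.0715},
    {"tx":0,"ty":0,"tz":0,"spin":-0.0715},
    {"tx":0,"ty":0,"tz":0,"spin":0},
    {"tx":0,"ty":0,"tz":0,"spin":0},
    {"tx":0,"ty":0,"tz":0,"spin":0}
  ]
}}

```text
clock: 10.02
position: [0.5076, -0.3126, 0.1291]
ee_rot: [0.997, 0.071, -0.0, -0.0]
force: [0.8, 0.8, -0.3]
finger_gap: 1.001
```

```bash
python3 look.py 5; python3 - <<'E'
from h import *
import json
m=json.load(open("w5.json"));print(proj(m,[.5085,-.3135,.044]))
b=cv2.imread("pics/w5.png")
cv2.imwrite("pics/v10.png",cv2.resize(b[120:280,160:360],None,fx=4,fy=4,interpolation=cv2.INTER_CUBIC))
E
```

```text
[ 0.5075511  -0.31246723  0.12916245] yaw 8.138838203900633 z [-1.e-04  1.e-04 -1.e+00] 10.0667 0.9998750885815029 [-0.3  -1.05 -0.09]
[[260.29292166 199.02729617]]
```

Call:
{"api": "apply_moves", "payload": {
  "rows": [
    {"tx":0.001,"ty":0.002,"tz":0.025,"spin":0},
    {"tx":0,"ty":0,"tz":0.025,"spin":0},
    {"tx":0,"ty":0,"tz":0.025,"spin":0},
    {"tx":0,"ty":0,"tz":0.02,"spin":0},
    {"tx":0,"ty":0,"tz":0.0155,"spin":0},
    {"tx":0,"ty":0,"tz":0,"spin":0},
    {"tx":0,"ty":0,"tz":0,"spin":0},
    {"tx":0,"ty":0,"tz":0,"spin":0}
  ]
}}

```text
clock: 10.73
position: [0.5095, -0.315, 0.02]
ee_rot: [0.997, 0.071, 0.001, 0.001]
force: [-0.0, -0.7, 1.1]
finger_gap: 0.999
```

Call:
{"api": "apply_moves", "payload": {
  "rows": [
    {"tx":0,"ty":0,"tz":0,"spin":0},
    {"tx":0,"ty":0,"tz":0,"spin":0},
    {"tx":0,"ty":0,"tz":0,"spin":0},
    {"tx":0,"ty":0,"tz":0,"spin":0},
    {"tx":0,"ty":0,"tz":0,"spin":0},
    {"tx":0,"ty":0,"tz":0,"spin":0},
    {"tx":0,"ty":0,"tz":0,"spin":0},
    {"tx":0,"ty":0,"tz":0,"spin":0}
  ],
  "fingers": 0,
  "grip_force": 60
}}

```text
clock: 11.4
position: [0.5092, -0.3152, 0.0197]
ee_rot: [0.997, 0.071, 0.001, 0.001]
force: [0.5, -0.9, 5.2]
finger_gap: 0.385
```

```bash
python3 look.py 6
```

```text
[ 0.50923119 -0.3152111   0.01974611] yaw 8.165160383657572 z [ 0.0014 -0.0012 -1.    ] 11.45 0.3869093453741644 [ 0.14 -0.11  6.39]
```

Call:
{"api": "apply_moves", "payload": {
  "rows": [
    {"tx":0,"ty":0,"tz":-0.01,"spin":0},
    {"tx":0,"ty":0,"tz":-0.025,"spin":0},
    {"tx":0,"ty":0,"tz":-0.03,"spin":0},
    {"tx":0,"ty":0,"tz":-0.03,"spin":0},
    {"tx":0,"ty":0,"tz":-0.035,"spin":0},
    {"tx":0,"ty":0,"tz":0,"spin":0.0867},
    {"tx":0,"ty":0,"tz":0,"spin":0.0867},
    {"tx":0,"ty":0,"tz":0,"spin":0.0867}
  ]
}}

```text
clock: 12.12
position: [0.5083, -0.3143, 0.1496]
ee_rot: [0.998, -0.061, 0.0, 0.0]
force: [0.9, 0.5, -1.3]
finger_gap: 0.386
```

Call:
{"api": "apply_moves", "payload": {
  "rows": [
    {"tx":-0.0097,"ty":-0.0292,"tz":0,"spin":0},
    {"tx":-0.0097,"ty":-0.0292,"tz":0,"spin":0},
    {"tx":-0.0097,"ty":-0.0292,"tz":0,"spin":0},
    {"tx":-0.0097,"ty":-0.0292,"tz":0,"spin":0},
    {"tx":-0.0097,"ty":-0.0292,"tz":0,"spin":0},
    {"tx":-0.0097,"ty":-0.0292,"tz":0,"spin":0},
    {"tx":-0.0097,"ty":-0.0292,"tz":0,"spin":0},
    {"tx":-0.0097,"ty":-0.0292,"tz":0,"spin":0}
  ]
}}

```text
clock: 12.78
position: [0.4574, -0.0718, 0.1483]
ee_rot: [0.998, -0.059, -0.001, -0.0]
force: [-0.1, 0.7, -1.0]
finger_gap: 0.388
```

Call:
{"api": "apply_moves", "payload": {
  "rows": [
    {"tx":-0.0097,"ty":-0.0292,"tz":0,"spin":0},
    {"tx":-0.0097,"ty":-0.0292,"tz":0,"spin":0},
    {"tx":-0.0097,"ty":-0.0292,"tz":0,"spin":0},
    {"tx":0,"ty":0,"tz":0,"spin":0},
    {"tx":0,"ty":0,"tz":0,"spin":0},
    {"tx":0,"ty":0,"tz":0,"spin":0},
    {"tx":0,"ty":0,"tz":0,"spin":0}
  ]
}}

```text
clock: 13.37
position: [0.4404, 0.0161, 0.1488]
ee_rot: [0.998, -0.059, -0.0, 0.0]
force: [-0.1, 0.3, -0.6]
finger_gap: 0.381
```

```bash
python3 look.py 7
```

```text
[0.44044209 0.01593868 0.14877553] yaw -6.8206989307336094 z [-1.e-04 -3.e-04 -1.e+00] 13.4167 0.38283009604637963 [ 0.07  0.21 -1.01]
```

View pics/wv7.png

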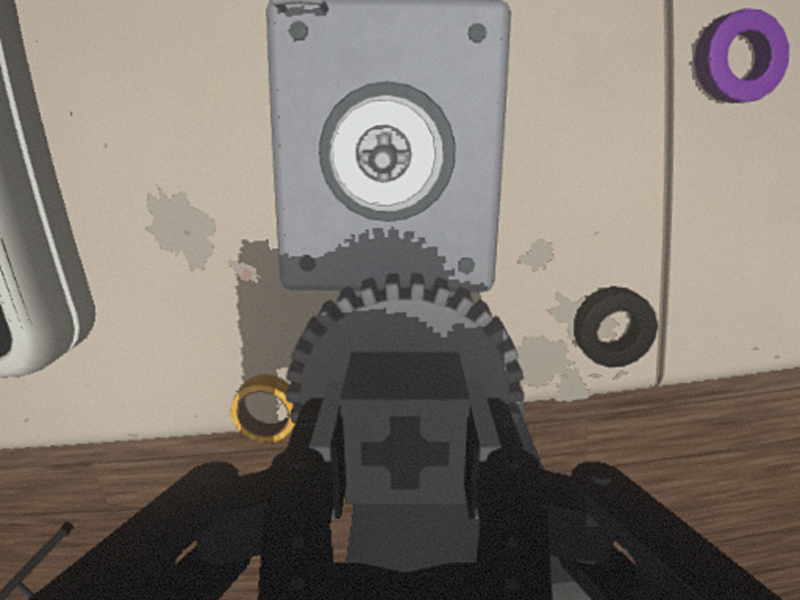

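Hub cross centre at (405,451), post tip at (382,158), and the plate edges and hub flats look square to each other. I'll compute the offset between the two.

```bash
python3 - <<'E'
from h import *
import json
m=json.load(open("w7.json"))
f=lambda u,v,z:at(m,u/1.5625-.2,v/1.5625-.2,z)
h=f(405,451,.173);t=f(382.5,158.5,.08);h2=.5*(f(347,452,.173)+f(470,452,.173));print("hub",h,h2,"tip",t)
hc=[f(341,400,.173),f(467,400,.173),f(476,504,.173),f(343,504,.173)];print("hubtop corners mean",np.mean(hc,0),[np.hypot(*(hc[i+1]-hc[i])[:2]).round(4) for i in range(3)])
th=np.radians(-6.8)
for T in(t,np.array([.5127,.0168,0])):
  d=T-h; print("tx,ty",d[0]*np.cos(th)+d[1]*np.sin(th),d[0]*np.sin(th)-d[1]*np.cos(th))
E
```

```text
hub [0.43982817 0.0160857  0.173     ] [0.43932014 0.01517348 0.173     ] tip [0.51269143 0.01656733 0.08      ]
hubtop corners mean [0.43853328 0.0157161  0.173     ] [np.float64(0.0332), np.float64(0.0346), np.float64(0.0384)]
tx,ty 0.07229367477791553 -0.009105531960156128
tx,ty 0.07227463865537694 -0.009337585208275729
```

Call:
{"api": "apply_moves", "payload": {
  "rows": [
    {"tx":0.03,"ty":-0.004,"tz":0,"spin":0},
    {"tx":0.03,"ty":-0.004,"tz":0,"spin":0},
    {"tx":0.0123,"ty":-0.0012,"tz":0,"spin":0},
    {"tx":0,"ty":0,"tz":0,"spin":0},
    {"tx":0,"ty":0,"tz":0.02,"spin":0},
    {"tx":0,"ty":0,"tz":0.02,"spin":0},
    {"tx":0,"ty":0,"tz":0,"spin":0},
    {"tx":0,"ty":0,"tz":0,"spin":0}
  ]
}}

```text
clock: 14.08
position: [0.5111, 0.0171, 0.1074]
ee_rot: [0.998, -0.059, -0.002, -0.0]
force: [-0.8, -0.3, -1.6]
finger_gap: 0.388
```

Call:
{"api": "apply_moves", "payload": {
  "rows": [
    {"tx":0,"ty":0,"tz":0,"spin":0},
    {"tx":0,"ty":0,"tz":0.005,"spin":0},
    {"tx":0,"ty":0,"tz":0.005,"spin":0},
    {"tx":0,"ty":0,"tz":0.004,"spin":0},
    {"tx":0,"ty":0,"tz":0,"spin":0},
    {"tx":0,"ty":0,"tz":0,"spin":0}
  ]
}}

```text
clock: 14.58
position: [0.5128, 0.0177, 0.0946]
ee_rot: [0.998, -0.059, -0.0, -0.0]
force: [0.4, 0.1, -0.4]
finger_gap: 0.387
```

```bash
python3 look.py 8
```

```text
[0.51304903 0.01764474 0.09476443] yaw -6.7224056577013 z [-2.e-04 -0.e+00 -1.e+00] 14.6333 0.38332175525898693 [-0.23  0.04 -0.44]
```

Call:
{"api": "apply_moves", "payload": {
  "rows": [
    {"tx":0,"ty":0,"tz":0.004,"spin":0},
    {"tx":0,"ty":0,"tz":0.003,"spin":0},
    {"tx":0,"ty":0,"tz":0,"spin":0},
    {"tx":0,"ty":0,"tz":0,"spin":0}
  ]
}}

```text
clock: 14.97
position: [0.5128, 0.0177, 0.0874]
ee_rot: [0.998, -0.059, -0.0, -0.0]
force: [-0.8, 0.3, -1.6]
finger_gap: 0.386
```

Call:
{"api": "apply_moves", "payload": {
  "rows": [
    {"tx":0,"ty":0,"tz":0.003,"spin":0},
    {"tx":0,"ty":0,"tz":0.003,"spin":0},
    {"tx":0,"ty":0,"tz":0,"spin":0},
    {"tx":0,"ty":0,"tz":0,"spin":0}
  ]
}}

```text
clock: 15.3
position: [0.5128, 0.0177, 0.0814]
ee_rot: [0.998, -0.059, -0.0, -0.0]
force: [0.5, -0.3, -0.9]
finger_gap: 0.39
```

No force below 66 mm, so the slots are over the fins. Sliding home.

Call:
{"api": "apply_moves", "payload": {
  "rows": [
    {"tx":0,"ty":0,"tz":0.003,"spin":0},
    {"tx":0,"ty":0,"tz":0.003,"spin":0},
    {"tx":0,"ty":0,"tz":0.003,"spin":0},
    {"tx":0,"ty":0,"tz":0,"spin":0},
    {"tx":0,"ty":0,"tz":0,"spin":0},
    {"tx":0,"ty":0,"tz":0,"spin":0}
  ]
}}

```text
clock: 15.8
position: [0.5131, 0.0176, 0.0727]
ee_rot: [0.998, -0.059, -0.0, -0.0]
force: [0.4, 0.1, -2.1]
finger_gap: 0.384
```

Call:
{"api": "apply_moves", "payload": {
  "rows": [
    {"tx":0,"ty":0,"tz":0.002,"spin":0},
    {"tx":0,"ty":0,"tz":0.002,"spin":0},
    {"tx":0,"ty":0,"tz":0,"spin":0},
    {"tx":0,"ty":0,"tz":0,"spin":0},
    {"tx":0,"ty":0,"tz":0,"spin":0},
    {"tx":0,"ty":0,"tz":0,"spin":0}
  ]
}}

```text
clock: 16.3
position: [0.5134, 0.0175, 0.0691]
ee_rot: [0.998, -0.059, 0.0, 0.0]
force: [-0.9, -0.4, 0.4]
finger_gap: 0.386
```

Call:
{"api": "apply_moves", "payload": {
  "rows": [
    {"tx":0,"ty":0,"tz":0.002,"spin":0},
    {"tx":0,"ty":0,"tz":0.002,"spin":0},
    {"tx":0,"ty":0,"tz":0,"spin":0},
    {"tx":0,"ty":0,"tz":0,"spin":0},
    {"tx":0,"ty":0,"tz":0,"spin":0},
    {"tx":0,"ty":0,"tz":0,"spin":0}
  ]
}}

```text
clock: 16.8
position: [0.5135, 0.0175, 0.0651]
ee_rot: [0.998, -0.059, 0.0, 0.0]
force: [0.2, 0.6, 4.4]
finger_gap: 0.386
```

Call:
{"api": "apply_moves", "payload": {
  "rows": [
    {"tx":0,"ty":0,"tz":0.002,"spin":0},
    {"tx":0,"ty":0,"tz":0.001,"spin":0},
    {"tx":0,"ty":0,"tz":0,"spin":0},
    {"tx":0,"ty":0,"tz":0,"spin":0},
    {"tx":0,"ty":0,"tz":0,"spin":0},
    {"tx":0,"ty":0,"tz":0,"spin":0}
  ]
}}

```text
clock: 17.3
position: [0.5136, 0.0175, 0.0624]
ee_rot: [0.998, -0.059, 0.0, 0.0]
force: [-0.7, -0.7, 5.9]
finger_gap: 0.383
```

```bash
python3 - <<'E'
from h import *
F=[];P=[]
for i in range(6):
    bot.grab_frame("top"); s=bot.state(); F.append(s["force"]);P.append(s["position"])
print(np.mean(F,0),np.std(F,0),np.mean(P,0),s["clock"],s["finger_gap"])
E
```

```text
[-1.08712078  0.29234797  6.5531988 ] [0.4267666  0.34255958 0.32882898] [0.51356552 0.01753518 0.06239338] 17.6 0.38404362502244205
```

Call:
{"api": "apply_moves", "payload": {
  "rows": [
    {"tx":0,"ty":0,"tz":0.001,"spin":0},
    {"tx":0,"ty":0,"tz":0.001,"spin":0},
    {"tx":0,"ty":0,"tz":0,"spin":0},
    {"tx":0,"ty":0,"tz":0,"spin":0},
    {"tx":0,"ty":0,"tz":0,"spin":0},
    {"tx":0,"ty":0,"tz":0,"spin":0}
  ]
}}

```text
clock: 18.1
position: [0.5136, 0.0175, 0.0606]
ee_rot: [0.998, -0.059, 0.0, 0.0]
force: [-1.2, -0.6, 8.1]
finger_gap: 0.385
```

```bash
cat > f.py <<'E'
from h import *
F=[];P=[]
for i in range(6):
    b=bot.grab_frame("scene"); s=bot.state(); F.append(s["force"]);P.append(s["position"])
print(np.mean(F,0),np.std(F,0),np.mean(P,0),s["clock"],s["finger_gap"])
cv2.imwrite("pics/s9.png",b)
cv2.imwrite("pics/v12.png",cv2.resize(b[150:310,150:310],(600,600),interpolation=cv2.INTER_CUBIC))
E
python3 f.py
```

```text
[-1.08610506  0.02916399  7.70189634] [0.21353152 0.67901365 0.34321761] [0.51356891 0.01753946 0.06059628] 18.4 0.3847882143694422
```

Call:
{"api": "apply_moves", "payload": {
  "rows": [
    {"tx":0,"ty":0,"tz":0.001,"spin":0},
    {"tx":0,"ty":0,"tz":0,"spin":0},
    {"tx":0,"ty":0,"tz":0,"spin":0},
    {"tx":0,"ty":0,"tz":0,"spin":0},
    {"tx":0,"ty":0,"tz":0,"spin":0},
    {"tx":0,"ty":0,"tz":0,"spin":0}
  ]
}}

```text
clock: 18.9
position: [0.5136, 0.0175, 0.0597]
ee_rot: [0.998, -0.059, 0.0, 0.0]
force: [-1.4, -0.3, 8.5]
finger_gap: 0.386
```

```bash
python3 f.py
```

```text
[-1.85169552  0.30280394  9.11006305] [0.10991885 0.47214712 0.35659038] [0.51357739 0.01753485 0.05970488] 19.2 0.38372058129355874
```

View pics/v12.png

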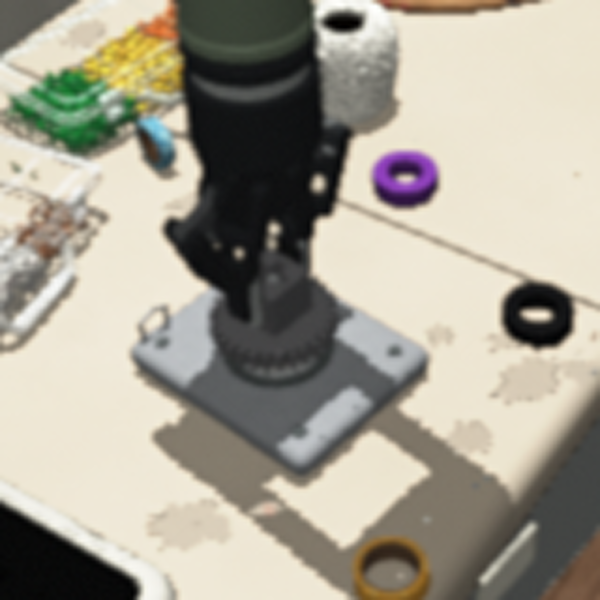

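The scene view shows the gear low and level on the collar, its hub held, the guide clear, and the ball and tape roll where they were. The push of 9.1 N, plus the weight of gear and collar, puts the seat about 9 mm down.

```bash
python3 -c "
from bench import bot
print(bot.sign_off())"
```

```text
the job is handed in; nothing more can be done
None
```

The winder is fitted up and the job is handed in at about 19 s. The arm is still gripping the hub with 60 N and pressing down.

- **Collar:** I threaded the silver-white ring down the post with no notable force and let go of it on the seat. A close view showed it flat and centred.
- **Gear:** I gripped it by its hub, turned it about 15° to line up with the fins, and lowered it. It passed 66 mm without resistance, so the slots meshed, and it went on down to the collar.
- **Pressing:** The steady push reads 9.1 N, about 10.7 N on the spring with the parts' weight, which puts the seat about 9.3 mm down. Tool height suggests about 10 mm. The two disagree by under 1 mm, and there was no sharp force jump at the stop. Either way the seat is most of the way down.
- **Bystanders:** In the last scene view the ball and the yellow tape roll looked undisturbed.

My first two move calls were refused for missing keys in the rows; nothing moved, and I resent them in full.

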